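# Walk the tight alignment key out of a fuel-cell end plate

## Robot

A 6-joint arm with a two-finger parallel gripper is mounted at the origin on the work surface. World frame = base frame: x ahead of the robot, y to its left, z up, the work surface at z = 0. Lengths are in m, angles in rad, forces in N, time in s.
With the tool pointing down it reaches from about 0.4 to 0.825 m from the base axis. Payload 7 kg.
Tool frame: the origin (TCP) lies midway between the tips of the shut fingers; the grasp point (between the pads) lies 19 mm behind it; z points along the fingers, x is the direction in which the jaws open and shut, and the axes are right-handed (so a half turn about z gives the same grasp; the last joint's range is limited). The gripper opens to 88 mm and grips with 3 to 60 N. Pads are 19 mm wide; open, the fingers measure 130 mm over their backs; the gripper's body (78 mm by 193 mm) begins 47 mm behind the grasp point.
Start: joints at [-0.954, 0.359, 0.012, 0, -1.224, -0.288], TCP at [0.218, -0.639, 0.201] pointing down, gripper open.
Joint ranges: [-3.07, 3.07], [-1.43, 2.12], [-1.02, 1.25], [-3.03, 1.67], [-3.05, -0], [-3.03, 3.03]. Speed limits (rad/s): [2.39, 2.39, 3.01, 3.14, 3.14, 3.14].

## Interface

Orientations are given as [roll, pitch, yaw] about the fixed x, y, z axes, in that order (R = Rz(yaw) Ry(pitch) Rx(roll)).
In Python, from station import arm, grab_frame, camera_params gives the robot as it stands.
- The arm moves only by the shell command python3 -m handwheel 'ROWS' [FORCE]. ROWS is JSON, a list that holds one entry, the list of rows, each a list of 5 numbers: the finger opening in m, from 0 to 0.0876, then the shift along the tool's x, y, z in m, then the turn about the tool's z in degrees. A call has 1 to 20 rows; each row is the pose to reach, as a shift and turn from the pose measured when the call began, along the tool's axes at that moment; what a row does not reach only later rows make up. A row lasts 1/12 s, in which the tool goes at most 41.7 mm and 7.16 degrees, less where a joint would pass 70% of its speed; a pose out of reach is approached as far as the arm can. A call with a gripper value outside its range is refused whole. The fingers move at their own pace and stop on an object; FORCE is the grip in N (left out, the last holds). Time passes only in rows, so rows that repeat a pose let the fingers close. It gives the time, the measured TCP pose, the force and the opening at its end, in the units of the state.
- arm.get_state(): the state, without advancing time (a new reading comes with each control period).
- grab_frame(name): name is "scene" or "top" or "wrist"; returns the picture (384x512x3 uint8, blue, green, red); there is no depth.
- camera_params(name): a dict with "intrinsics" (3x3 intrinsics, pixels), "R" (3x3) and "t" (3): a world point X has camera coordinates R X + t; the wrist camera has in their place "tool_from_camera" (4x4, takes a point from camera to tool coordinates, whose origin is the TCP and whose axes are the tool frame's). Camera axes: x right, y down, z forward; pixel columns grow to the right and rows downward; lengths in m; the calibration is good to about 2 mm. A picture is of the moment at which its call begins: read the wrist's pose just before it. camera_params takes no time and is no camera call.
- arm.job_done(): hands the job in, once; it reports no verdict.
The state is a dict: "t": time; "q": joint angles; "qd": joint speeds; "joint_efforts": joint torques, N m; "eef_pos": TCP position; "ee_rot": TCP orientation; "force": force on the tool from outside, world axes, zero at the start; "moment": the same for the moment, N m; "width": finger opening in m.
Only numpy, scipy, OpenCV 4.12 (cv2) and the standard library are available. Lean on these libraries where they do the work, as an engineer would, in place of code of your own. Each camera call takes 0.05 s, during which the arm holds its last target.

## Task

Take the orange alignment key out of its slot in the aluminium end plate: it sits so tight that a straight pull would lift the plate, so grip it and rock it lengthwise in its slot, working up first one end and then the other, while the plate stays flat where it lies. Once it is free, hold the key upright just clear of the plate, directly over its slot, and finish while still holding it there. Leave the wrench, jar, meter and graphite plates alone.

Things in the scene. Friction and masses are not known exactly. Their poses are not given: they have to be found in the camera images.
- plate: Loose aluminium end plate, 180 x 180 x 25 mm, flat on the bench, about 2.8 kg with the cell parts on it. Origin: centre of its underside; z up. Its slot for the key lies near the -x side and runs along the plate's y. Nothing fastens it down: an upward pull of about 17 N at the slot starts to lift its -x side. Two steel dowels, 8 mm thick, 24 mm high, at (78, +-60) mm.
- cell_mid (a point): Middle of the top of the cell parts on the plate (white sheet, copper collector with a tab towards +x, black graphite plate with a red sealing bead): 104 x 104 mm, 8 mm above the plate's top, fixed to the plate. Their near edge is 15 mm from the slot's centre line.
- slot (a point): Centre of the slot's mouth, level with the plate's top, 62 mm from the plate's centre towards -x; axes as the plate's. The slot is 54 mm long (y), 18 mm wide (x), 20 mm deep. In each end wall a round brass spring shoe presses on the end of the key's foot. One end of the key slips past its shoe at about 13 N (12 to 15 N); both together hold more than it takes to lift the plate.
- hold_a (a point): Where the shoe at the slot's +y end touches the key's foot: 24 mm from slot along the plate's y and 6.5 mm below the slot's mouth. Tilting the key endwise about one shoe's contact point slides its other end up by 48 mm times the angle; tilts up to 0.12 rad either way stay clear of the slot's walls.
- hold_b (a point): The same at the slot's -y end, 48 mm from hold_a.
- key_grip (a point): Centre of the grip block of the orange plastic alignment key, 53.5 mm above the key's underside. The block measures 22 mm (x) x 42 mm (y) x 53 mm (z); at the start it begins 7 mm above the plate's top. Black lines mark the middle of its wide faces. Key axes: z up along it, y along the slot, x across. They match the plate's at the start.
- key: The alignment key, 80 mm high, about 0.1 kg. Origin: centre of its underside. Below the grip block is its foot, 16 mm (x) x 48 mm (y), 27 mm high. At the start the foot stands on the slot's floor, 20 mm below the plate's top; the shoes let an end go once it has risen by about 14 mm.
- key_foot (a point): Centre of the key's underside (53.5 mm below key_grip along the key's z).
- key_end_a (a point): Lower edge of the key's foot at its +y end (24 mm from key_foot along the key's y).
- key_end_b (a point): Lower edge of the key's foot at its -y end (24 mm from key_foot, the other way).
- wrench: Bystander: open-ended steel wrench, 160 mm long, lying on the bench. Origin: under its middle.
- jar: Bystander: closed jar with a blue cap, 56 mm across, 70 mm high. Origin: centre of its underside.
- meter: Bystander: yellow hand-held meter, 150 x 78 x 43 mm, lying face up. Origin: centre of its underside.
- plates: Bystander: pile of three black graphite plates, 96 x 96 mm, 13 mm high. Origin: centre of its underside.

How it is judged:
On the way, in this order (a step that is already met when the one before it is completed fails the run):
1. with its foot still at least 10 mm down in the slot, the key is rocked endwise by at least 3 degrees, either way ((angle between key's own y axis and vertical below 1.52 rad or angle between key's own y axis and vertical above 1.622 rad) and z of key_foot in the frame of plate below 0.015 m and contact force between the fingers and key above 1 N).
2. both ends of the foot have been brought up by at least 5 mm, the foot still being in the slot (z of each of key_end_a, key_end_b in the frame of plate above 0.01 m and z of key_foot in the frame of plate below 0.025 m and horizontal distance between key_foot and slot below 0.012 m).
At the end, for the whole second after the job is handed in: The key is held still in the fingers, upright within 8 degrees, touching nothing but them, its underside 2 to 45 mm above the plate's top and within 25 mm of the slot's centre; the plate lies flat within 15 mm of where it was (contact force between the fingers and key above 1 N and contact force between key and plate below 0.1 N and z of each of key_end_a, key_end_b in the frame of plate above 0.027 m and z of key_foot in the frame of plate below 0.07 m and horizontal distance between key_foot and slot below 0.025 m and angle between key's own z axis and vertical below 0.15 rad and linear speed of each of key, plate below 0.02 m/s and angle between plate's own z axis and vertical below 0.015 rad and distance of plate from where it was at the start of the episode below 0.015 m); the arm keeps its last pose, push and grip.
It fails at once if the plate is lifted at one side by more than about 8 mm or carried more than 15 mm (angle between plate's own z axis and vertical above 0.045 rad or distance of plate from where it was at the start of the episode above 0.015 m).
It fails at once if the wrench, jar, meter or graphite plates are moved by more than 15 mm (distance of any of wrench, jar, meter, plates from where it was at the start of the episode above 0.015 m).
It also fails if it takes over 48 s, if anything falls off the work surface, if the arm or the gripper's body presses on something with over 40 N, if the wrist force passes 120 N, or if a joint passes its speed limit or range.

## Working session

There is one attempt and no reset: what is moved stays moved. The work goes in short steps, Python scripts to look and compute and a shell command to move; the robot and the scene stay as the last step left them, time stands still between calls to the robot, and variables do not carry over. Pictures are saved under pics/ and viewed, and the job is handed in when it is done.

```bash
mkdir -p pics; ls
python3 - <<'E'
from station import arm, grab_frame, camera_params
import cv2
s=arm.get_state();print({k:s[k] for k in('t','eef_pos','ee_rot','force','width')})
for n in("scene","top","wrist"):
    cv2.imwrite(f'pics/{n}0.png',grab_frame(n)); print(n,camera_params(n))
E
```

```text
pics
{'t': 0.0, 'eef_pos': array([ 0.21776008, -0.63834364,  0.2000021 ]), 'ee_rot': array([-3.14143073e+00, -1.68007797e-03,  1.89946911e+00]), 'force': array([ 0.4527009 , -1.12656859, -0.16900672]), 'width': 0.08722550872697164}
scene {'intrinsics': array([[393.14936998,   0.        , 255.16670874],
       [  0.        , 393.14936998, 189.35627787],
       [  0.        ,   0.        ,   1.        ]]), 'R': array([[-0.01193618,  0.99992384, -0.00313745],
       [ 0.71691951,  0.00637056, -0.69712684],
       [-0.69705376, -0.01057033, -0.71694095]]), 't': array([ 0.03624359, -0.3021161 ,  1.39147714])}
top {'intrinsics': array([[353.66057853,   0.        , 257.91212464],
       [  0.        , 353.66057853, 189.89571658],
       [  0.        ,   0.        ,   1.        ]]), 'R': array([[-0.01729438, -0.99980027, -0.0100158 ],
       [-0.98866609,  0.01859419, -0.14897523],
       [ 0.14913171,  0.00732585, -0.9887902 ]]), 't': array([-0.00574445,  0.4928517 ,  0.87368709])}
wrist {'intrinsics': array([[309.60785269,   0.        , 253.31286444],
       [  0.        , 309.60785269, 188.75408768],
       [  0.        ,   0.        ,   1.        ]]), 'tool_from_camera': array([[ 9.99998361e-01,  1.96137976e-04,  1.79997724e-03,
         6.03775675e-04],
       [-6.47596258e-04,  9.67099444e-01,  2.54397811e-01,
        -6.77415924e-02],
       [-1.69085992e-03, -2.54398559e-01,  9.67097986e-01,
        -1.83483015e-01],
       [ 0.00000000e+00,  0.00000000e+00,  0.00000000e+00,
         1.00000000e+00]])}
```

View pics/scene0.png

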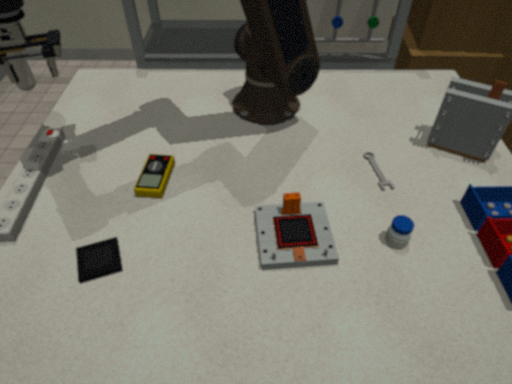

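View pics/top0.png

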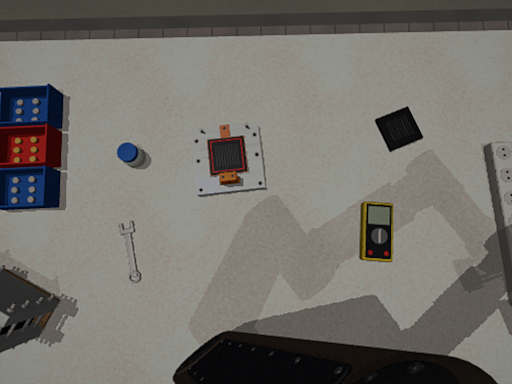

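View pics/wrist0.png

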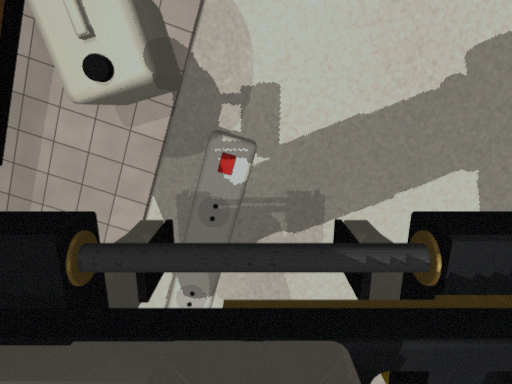

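Run:
```python
import cv2,numpy as np
a=cv2.imread('pics/top0.png')[110:210,180:290];b=cv2.imread('pics/scene0.png')[180:280,240:350]
z=lambda i:cv2.resize(i,None,fx=5,fy=5,interpolation=cv2.INTER_CUBIC)
cv2.imwrite('pics/ztop.png',z(a));cv2.imwrite('pics/zscene.png',z(b))
```

```text
(no output)
```

View pics/ztop.png

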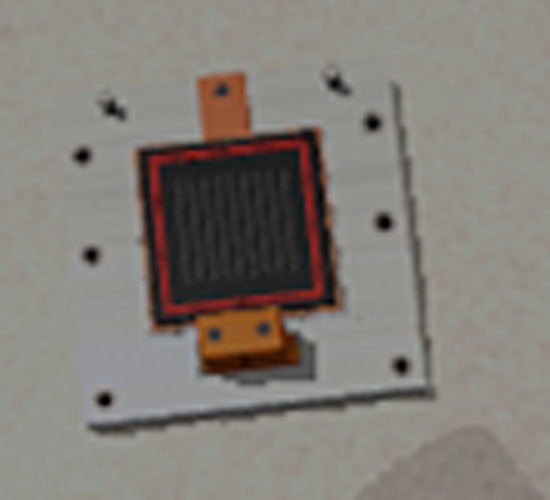

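View pics/zscene.png

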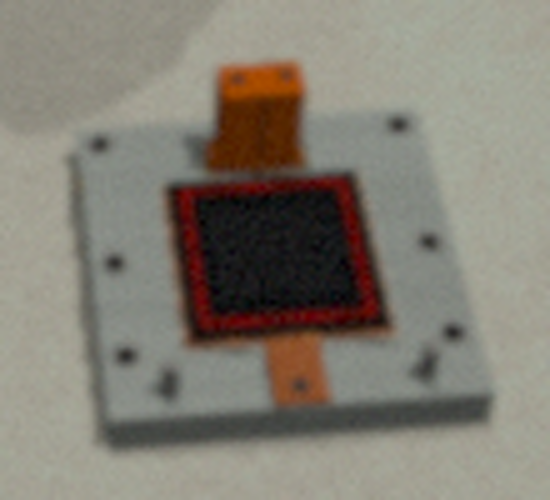

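The top view shows the plate centred near crop pixel (250,250)/5, with the key at the near side, top face around zoomed (240,333). The scene view shows the key's top face at zoomed (260,78). Next I'll measure both by colour.

```bash
cat > h.py <<'E'
import cv2,numpy as np
from station import arm,grab_frame,camera_params
def cast(n,uv,z):
    p=camera_params(n);K=p['intrinsics'];R=p['R'];t=p['t']
    d=R.T@np.linalg.inv(K)@np.array([uv[0],uv[1],1.]);c=-R.T@t
    return c+d*(z-c[2])/d[2]
def tri(uvs):
    A=[];b=[]
    for n,uv in uvs.items():
        p=camera_params(n);P=p['intrinsics']@np.c_[p['R'],p['t']]
        for i in(0,1):
            r=uv[i]*P[2]-P[i];A.append(r[:3]);b.append(-r[3])
    return np.linalg.lstsq(np.array(A),np.array(b),rcond=None)[0]
E
python3 - <<'E'
from h import *
roi={'top':(180,290,110,210),'scene':(240,350,180,280)}
for n in roi:
    im=cv2.imread(f'pics/{n}0.png');x0,x1,y0,y1=roi[n]
    m=np.zeros(im.shape[:2],np.uint8)
    c=im[y0:y1,x0:x1].astype(int);B,G,R=c[...,0],c[...,1],c[...,2]
    hsv=cv2.cvtColor(im,cv2.COLOR_BGR2HSV)[y0:y1,x0:x1]
    cell=((G<60)).astype(np.uint8)
    cell=cv2.morphologyEx(cell,cv2.MORPH_OPEN,np.ones((5,5)))
    cs,_=cv2.findContours(cell,0,2);k=max(cs,key=cv2.contourArea)
    q=cv2.boxPoints(cv2.minAreaRect(k))+[x0,y0]
    # quad fit
    e=cv2.approxPolyDP(cv2.convexHull(k),5,True)[:,0]+[x0,y0]
    print(n,cv2.contourArea(k),e.tolist())
    W=np.array([cast(n,p,.033) for p in e]);print(W.round(4).tolist(),W.mean(0).round(4))
    W=np.array([cast(n,p,.033)[:2] for p in (k[:,0]+[x0,y0])],np.float32);print(cv2.minAreaRect(W))
    org=((hsv[...,0]>5)&(hsv[...,0]<20)&(hsv[...,1]>170)&(hsv[...,2]>60)).astype(np.uint8)
    cs,_=cv2.findContours(org,0,2);k=max(cs,key=cv2.contourArea)
    print('orange',cv2.boundingRect(k),cv2.contourArea(k))
# key top centre picked from zooms: dots midpoints
pt={'top':(180+239/5-.4,110+331/5-.4),'scene':(240+262/5-.4,180+77/5-.4)}
print('keytop',tri(pt),cast('top',pt['top'],.085),cast('scene',pt['scene'],.085))
# bolts at z .025
for n,l in {'top':[(82,155),(91,255),(105,400),(372,122),(384,222),(400,366)],'scene':[(100,145),(114,262),(127,355),(398,124),(430,241),(453,331)]}.items():
    x0,x1,y0,y1=roi[n];W=np.array([cast(n,(x0+a/5-.4,y0+b/5-.4),.026) for a,b in l]);print(W[:,:2].round(4).tolist(),W.mean(0))
E
```

```text
top 1191.5 [[243, 137], [246, 170], [211, 174], [208, 140]]
[[0.6355, 0.0224, 0.033], [0.5463, 0.0156, 0.033], [0.5375, 0.107, 0.033], [0.6292, 0.1151, 0.033]] [0.5871 0.065  0.033 ]
((0.5874040126800537, 0.0654248297214508), (0.09568328410387039, 0.09544872492551804), 5.495481491088867)
orange (38, 61, 22, 12) 144.0
scene 1152.5 [[309, 215], [316, 245], [278, 247], [274, 217]]
[[0.5425, 0.1057, 0.033], [0.6349, 0.1144, 0.033], [0.6415, 0.025, 0.033], [0.5499, 0.0176, 0.033]] [0.5922 0.0657 0.033 ]
((0.591497004032135, 0.06628333032131195), (0.09821295738220215, 0.09387762099504471), 5.116494178771973)
orange (42, 13, 18, 21) 281.5
keytop [0.52200624 0.06017011 0.08405065] [0.52179604 0.05926929 0.085     ] [0.5228538  0.06071835 0.085     ]
[[0.6303, 0.1482], [0.5756, 0.143], [0.4979, 0.135], [0.6454, -0.0067], [0.5904, -0.0122], [0.513, -0.0193]] [0.57544128 0.06466293 0.026     ]
[[0.516, -0.0186], [0.5921, -0.0114], [0.647, -0.0054], [0.5001, 0.1364], [0.5775, 0.1443], [0.6318, 0.149]] [0.57742555 0.06572692 0.026     ]
```

```bash
cat >> h.py <<'E'
from scipy.spatial.transform import Rotation as Ro
KEY=np.array([.5223,.0597]);YAW=np.radians(185.6)
def goto(p,yaw=YAW):
    s=arm.get_state();R=Ro.from_euler('xyz',s['ee_rot']).as_matrix()
    d=R.T@(np.array(p)-s['eef_pos']);dy=-(np.degrees(yaw-s['ee_rot'][2])+180)%360-180
    t=-((np.degrees(yaw-s['ee_rot'][2])+180)%360-180)
    print('t',s['t'],'pos',s['eef_pos'].round(4),'rot',s['ee_rot'].round(4),'w',round(s['width'],4),'F',s['force'].round(1),'shift',d.round(4),'turn',round(t,2))
E
python3 -c "
from h import *
goto([*KEY,.16])"; python3 -m handwheel --help | head -20
```

```text
t 0.15 pos [ 0.2178 -0.6385  0.2003] rot [-3.1415e+00 -1.2000e-03  1.8995e+00] w 0.0876 F [ 0.  -0.1 -0.6] shift [0.5625 0.5136 0.0409] turn -76.77invalid input: not JSON, or not a number
```

```bash
python3 -m handwheel '[[[0.087,0.5625,0.5136,0.04,-76.8],[0.087,0.5625,0.5136,0.04,-76.8],[0.087,0.5625,0.5136,0.04,-76.8],[0.087,0.5625,0.5136,0.04,-76.8],[0.087,0.5625,0.5136,0.04,-76.8],[0.087,0.5625,0.5136,0.04,-76.8],[0.087,0.5625,0.5136,0.04,-76.8],[0.087,0.5625,0.5136,0.04,-76.8],[0.087,0.5625,0.5136,0.04,-76.8],[0.087,0.5625,0.5136,0.04,-76.8],[0.087,0.5625,0.5136,0.04,-76.8],[0.087,0.5625,0.5136,0.04,-76.8],[0.087,0.5625,0.5136,0.04,-76.8],[0.087,0.5625,0.5136,0.04,-76.8],[0.087,0.5625,0.5136,0.04,-76.8],[0.087,0.5625,0.5136,0.04,-76.8],[0.087,0.5625,0.5136,0.04,-76.8],[0.087,0.5625,0.5136,0.04,-76.8],[0.087,0.5625,0.5136,0.04,-76.8],[0.087,0.5625,0.5136,0.04,-76.8]]]' 
python3 -c "
from h import *
goto([*KEY,.16]);cv2.imwrite('pics/w1.png',grab_frame('wrist'))"
```

```text
t: 1.82
eef_pos: [0.5233, 0.0627, 0.1601]
ee_rot: [3.141, -0.001, -3.04]
force: [-0.3, -0.1, -0.1]
width: 0.087
t 1.8167 pos [0.5233 0.0627 0.1601] rot [ 3.1407e+00 -1.1000e-03 -3.0400e+00] w 0.087 F [-0.3 -0.1 -0.1] shift [ 0.0013 -0.0029  0.0001] turn 0.22
```

View pics/w1.png

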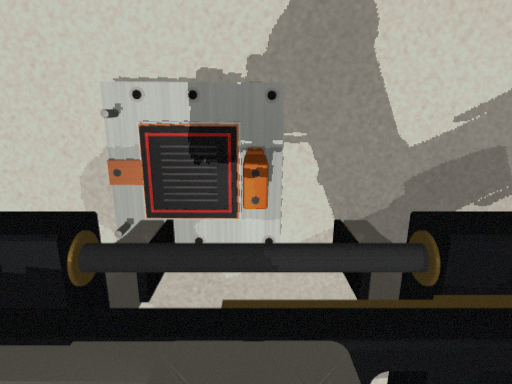

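The wrist view shows the plate square to the image, with the key's top-face dots at about (256,174) and (255,200). I'll cast these and the bolts.

```bash
cat >> h.py <<'E'
def wcast(uv,z,s=None):
    s=s or arm.get_state();p=camera_params('wrist');T=p['tool_from_camera'];R=Ro.from_euler('xyz',s['ee_rot']).as_matrix()
    c=R@T[:3,3]+s['eef_pos'];d=R@T[:3,:3]@np.linalg.inv(p['intrinsics'])@np.array([uv[0],uv[1],1.])
    return c+d*(z-c[2])/d[2]
E
python3 - <<'E'
from h import *
im=cv2.imread('pics/w1.png')
cv2.imwrite('pics/w1z.png',cv2.resize(im[70:250,95:295],None,fx=4,fy=4,interpolation=cv2.INTER_CUBIC)[:600])
for uv,z in [((256,174),.085),((255.5,200.5),.085),((137,94),.026),((193,95),.026),((272,95),.026),((198,241),.026),((268,241),.026)]: print(uv,wcast(uv,z).round(4))
m=(im[...,1]<200)
E
```

```text
(256, 174) [0.5214 0.049  0.085 ]
(255.5, 200.5) [0.5193 0.0725 0.085 ]
(137, 94) [ 0.6438 -0.0064  0.026 ]
(193, 95) [ 0.5891 -0.011   0.026 ]
(272, 95) [ 0.5119 -0.0189  0.026 ]
(198, 241) [0.5756 0.1437 0.026 ]
(268, 241) [0.4982 0.1359 0.026 ]
```

View pics/w1z.png

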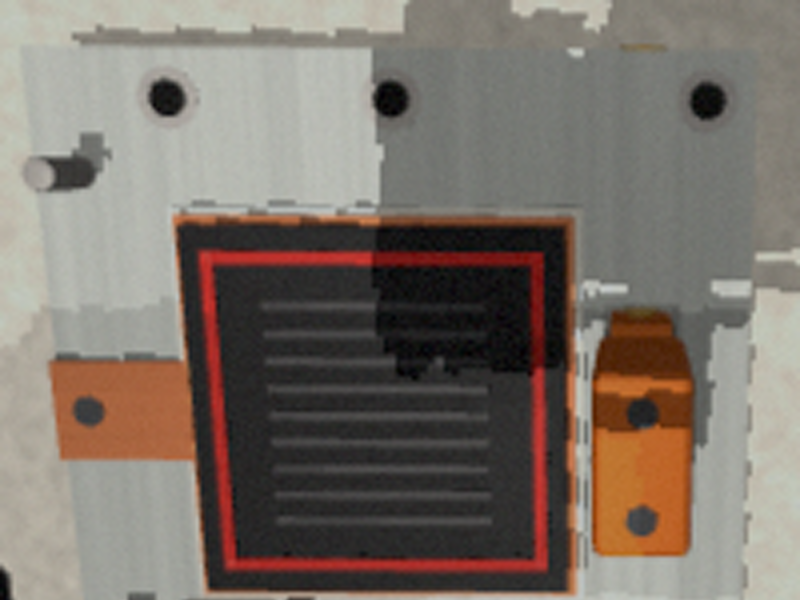

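```bash
sed -i 's/^KEY=.*/KEY=np.array([.5213,.0597]);YAW=np.radians(185.5)/' h.py
cat >> h.py <<'E'
YP=np.array([-.0958,.9954])
def at(y,z): goto([*(KEY+y*YP),z])
E
python3 -c "
from h import *
at(.010,.048)"
```

```text
t 1.8667 pos [0.5224 0.0612 0.1601] rot [ 3.1408e+00 -1.8000e-03 -3.0408e+00] w 0.0869 F [-0.4  0.3 -1.2] shift [0.0009 0.0086 0.1121] turn 0.27
```

```bash
sed -i 's/^KEY=.*/KEY=np.array([.5216,.0603]);YAW=np.radians(185.5)/' h.py
python3 -m handwheel '[[[0.087,0.0007,0.009,0.0,0.3],[0.087,0.0007,0.009,0.03,0.3],[0.087,0.0007,0.009,0.06,0.3],[0.087,0.0007,0.009,0.09,0.3],[0.087,0.0007,0.009,0.11,0.3],[0.087,0.0007,0.009,0.112,0.3],[0.087,0.0007,0.009,0.112,0.3],[0.087,0.0007,0.009,0.112,0.3],[0.087,0.0007,0.009,0.112,0.3]]]' 10
python3 -c "
from h import *
at(.010,.048)
for n in('wrist','top','scene'):cv2.imwrite(f'pics/{n}2.png',grab_frame(n))"
```

```text
t: 2.62
eef_pos: [0.5217, 0.0703, 0.0499]
ee_rot: [3.14, 0.001, -3.046]
force: [-0.3, 0.3, 0.9]
width: 0.0872
t 2.6167 pos [0.5217 0.0703 0.0499] rot [ 3.1400e+00  9.0000e-04 -3.0463e+00] w 0.0872 F [-0.3  0.3  0.9] shift [ 0.001  -0.      0.0019] turn -0.04
```

View pics/wrist2.png

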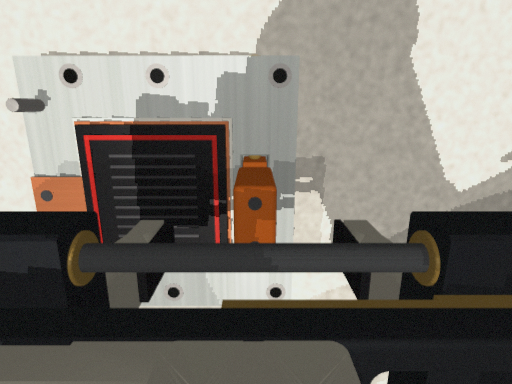

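View pics/scene2.png

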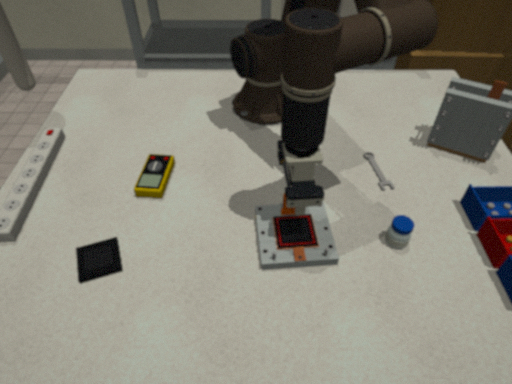

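The fingers straddle the key, and the key's dot at (255,203) lies midway between them (about 254). Closing now.

```bash
python3 -m handwheel '[[[0.04,0.001,0,0.002,0],[0.02,0.001,0,0.002,0],[0.01,0.001,0,0.002,0],[0.01,0.001,0,0.002,0],[0.01,0.001,0,0.002,0],[0.01,0.001,0,0.002,0],[0.01,0.001,0,0.002,0],[0.01,0.001,0,0.002,0],[0.01,0.001,0,0.002,0],[0.01,0.001,0,0.002,0]]]' 20
python3 -c "
from h import *
at(.010,.048);print(arm.get_state()['moment'])"
```

```text
t: 3.6
eef_pos: [0.5203, 0.0703, 0.0474]
ee_rot: [3.14, 0.0, -3.046]
force: [-0.0, 1.0, -0.4]
width: 0.026
t 3.6 pos [0.5203 0.0703 0.0474] rot [ 3.1400e+00  4.0000e-04 -3.0461e+00] w 0.026 F [-0.   1.  -0.4] shift [-0.0003 -0.0001 -0.0006] turn -0.03
[-0.01827107  0.11241659  0.00354181]
```

```bash
python3 -m handwheel '[[[0.01,0,0,0,0],[0.01,0,0,0,0],[0.01,0,0,0,0]]]' 20
python3 -c "
from h import *
at(.010,.048);print(arm.get_state()['moment'])"
```

```text
t: 3.85
eef_pos: [0.5206, 0.0704, 0.0475]
ee_rot: [3.14, 0.001, -3.046]
force: [0.6, -0.2, -0.7]
width: 0.0217
t 3.85 pos [0.5206 0.0704 0.0475] rot [ 3.1399e+00  8.0000e-04 -3.0461e+00] w 0.0217 F [ 0.6 -0.2 -0.7] shift [-0.0001 -0.0001 -0.0005] turn -0.03
[-0.06684631 -0.30061843 -0.01114256]
```

```bash
python3 -m handwheel '[[[0.01,0,-0.0005,-0.0004,0],[0.01,0,-0.001,-0.0007,0],[0.01,0,-0.0015,-0.001,0],[0.01,0,-0.0015,-0.001,0]]]'
python3 -c "
from h import *
at(.010,.048);print(arm.get_state()['moment'])"
```

```text
t: 4.18
eef_pos: [0.5205, 0.0689, 0.0482]
ee_rot: [3.14, 0.0, -3.046]
force: [1.8, 0.8, -4.5]
width: 0.0218
t 4.1833 pos [0.5205 0.0689 0.0482] rot [ 3.1399e+00  3.0000e-04 -3.0461e+00] w 0.0218 F [ 1.8  0.8 -4.5] shift [-0.0003  0.0013  0.0002] turn -0.03
[ 0.58057277 -0.39473777 -0.02245637]
```

```bash
python3 -m handwheel '[[[0.01,0,-0.0005,-0.0004,0],[0.01,0,-0.001,-0.0008,0],[0.01,0,-0.0015,-0.0012,0],[0.01,0,-0.0015,-0.0012,0]]]'
python3 -c "
from h import *
at(.010,.048);print(arm.get_state()['moment'])"
python3 -m handwheel '[[[0.01,0,-0.0005,-0.0004,0],[0.01,0,-0.001,-0.0008,0],[0.01,0,-0.0015,-0.0012,0],[0.01,0,-0.0015,-0.0012,0]]]'
python3 -c "
from h import *
at(.010,.048);print(arm.get_state()['moment'])
for n in('wrist','top','scene'):cv2.imwrite(f'pics/{n}3.png',grab_frame(n))"
```

```text
t: 4.52
eef_pos: [0.5202, 0.0674, 0.0488]
ee_rot: [3.14, -0.001, -3.046]
force: [2.4, 3.6, -14.1]
width: 0.0218
t 4.5167 pos [0.5202 0.0674 0.0488] rot [ 3.1397e+00 -6.0000e-04 -3.0464e+00] w 0.0218 F [  2.4   3.6 -14.1] shift [-0.0007  0.0028  0.0008] turn -0.05
[ 1.27394819 -0.96300222  0.11190618]
t: 4.85
eef_pos: [0.5197, 0.0656, 0.0494]
ee_rot: [3.14, -0.002, -3.047]
force: [3.5, 2.9, -18.4]
width: 0.0215
t 4.85 pos [0.5197 0.0656 0.0494] rot [ 3.1401e+00 -2.0000e-03 -3.0465e+00] w 0.0215 F [  3.5   2.9 -18.4] shift [-0.0014  0.0046  0.0014] turn -0.05
[ 1.14234727 -1.04040784  0.23794096]
```

View pics/wrist3.png

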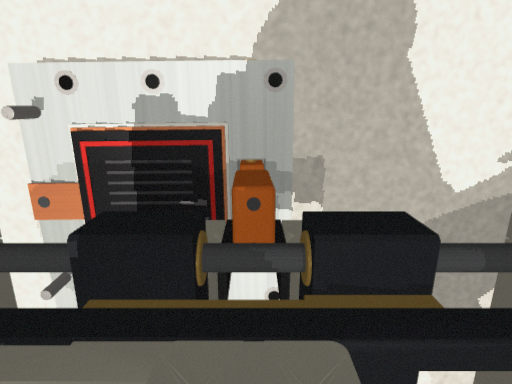

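Run:
```python
import cv2,numpy as np
a=cv2.imread('pics/scene2.png')[175:285,235:355];b=cv2.imread('pics/scene3.png')[175:285,235:355]
z=lambda i:cv2.resize(i,None,fx=3.3,fy=4,interpolation=cv2.INTER_CUBIC)
cv2.imwrite('pics/c3.png',np.hstack([z(a),z(b)]))
```

```text
(no output)
```

View pics/c3.png

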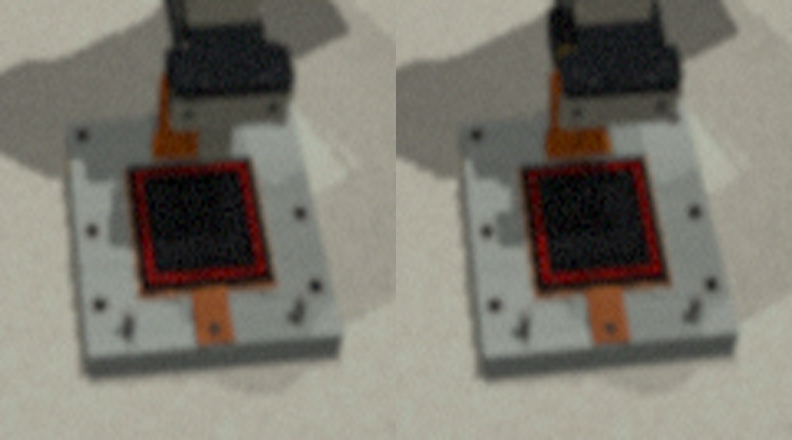

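```bash
cat >> h.py <<'E'
def blob(im,x,y,r=9):
    g=im[y-r:y+r+1,x-r:x+r+1].astype(float).mean(2);w=np.clip(np.percentile(g,70)*.75-g,0,None)
    n,l,st,c=cv2.connectedComponentsWithStats((w>0).astype(np.uint8))
    k=l[r-3:r+4,r-3:r+4];k=np.bincount(k[k>0]).argmax();w=w*(l==k)
    yy,xx=np.mgrid[-r:r+1,-r:r+1];return np.array([x+(w*xx).sum()/w.sum(),y+(w*yy).sum()/w.sum()])
E
python3 - <<'E'
from h import *
S2=dict(eef_pos=np.array([.5217,.0703,.0499]),ee_rot=[3.14,9e-4,-3.0463])
S3=dict(eef_pos=np.array([.5197,.0656,.0494]),ee_rot=[3.1401,-2e-3,-3.0465])
for f,S,pts in(('wrist2',S2,[(70,76,.026),(157,76,.026),(280,76,.026),(255,203,.085)]),('wrist3',S3,[(66,82,.026),(152,81,.026),(275,80,.026),(253,204,.085)])):
    im=cv2.imread(f'pics/{f}.png')
    for x,y,z in pts:
        b=blob(im,x,y);print(f,b.round(1),wcast(b,z,S).round(4))
E
```

```text
wrist2 [69.9 75.5] [ 0.6455 -0.0048  0.026 ]
wrist2 [156.5  75.4] [ 0.5911 -0.0101  0.026 ]
wrist2 [279.5  75.4] [ 0.5138 -0.0175  0.026 ]
wrist2 [254.6 203.2] [0.5233 0.0495 0.085 ]
wrist3 [65.4 82.1] [ 0.646  -0.0052  0.026 ]
wrist3 [151.9  81. ] [ 0.5917 -0.0111  0.026 ]
wrist3 [274.9  79.5] [ 0.5144 -0.0195  0.026 ]
wrist3 [253.1 203.7] [0.5222 0.045  0.085 ]
```

```bash
python3 -m handwheel '[[[0.01,0,-0.0007,0.0003,0],[0.01,0,-0.0015,0.0003,0],[0.01,0,-0.002,0.0003,0],[0.01,0,-0.002,0.0003,0]]]'
cat >> h.py <<'E'
def look(tag,pts):
    s=arm.get_state();im=grab_frame('wrist');cv2.imwrite(f'pics/{tag}.png',im)
    R=s['ee_rot'];print('t',round(s['t'],2),'pos',s['eef_pos'].round(4),'rot',R.round(4),'w',round(s['width'],4),'F',s['force'].round(1),'M',s['moment'].round(2))
    for x,y,z in pts:
        b=blob(im,x,y);print(b.round(1),wcast(b,z,s).round(4))
E
python3 -c "
from h import *
look('w4',[(66,84,.026),(152,83,.026),(275,82,.026),(253,204,.085)])
cv2.imwrite('pics/s4.png',grab_frame('scene'))"
```

```text
t: 5.33
eef_pos: [0.5202, 0.0638, 0.0498]
ee_rot: [3.14, -0.001, -3.047]
force: [-0.5, 3.2, -8.3]
width: 0.0222
t 5.33 pos [0.5202 0.0638 0.0498] rot [ 3.1397e+00 -1.0000e-03 -3.0467e+00] w 0.0222 F [-0.5  3.2 -8.3] M [1.37 0.02 0.07]
[67.1 85.2] [ 0.6458 -0.0053  0.026 ]
[153.2  84.2] [ 0.5915 -0.0112  0.026 ]
[275.4  82.7] [ 0.5143 -0.0195  0.026 ]
[253.4 203.1] [0.5225 0.0429 0.085 ]
```

View pics/w4.png

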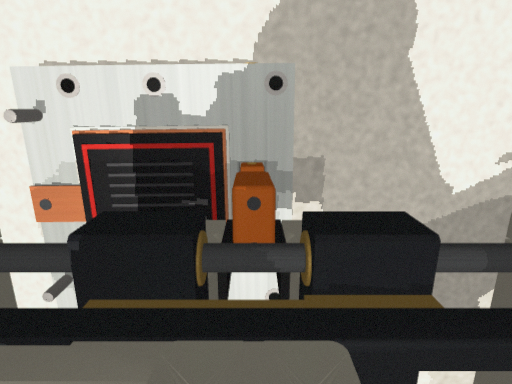

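```bash
python3 -m handwheel '[[[0.01,0,-0.0007,-0.0004,0],[0.01,0,-0.0014,-0.0008,0],[0.01,0,-0.002,-0.001,0],[0.01,0,-0.002,-0.001,0]]]'
python3 -c "
from h import *
look('w5',[(67,87,.026),(153,86,.026),(275,85,.026),(253,204,.085)])"
```

```text
t: 5.77
eef_pos: [0.5199, 0.0615, 0.0503]
ee_rot: [3.14, -0.002, -3.047]
force: [2.0, 2.6, -17.8]
width: 0.0219
t 5.77 pos [0.5199 0.0615 0.0503] rot [ 3.1402e+00 -2.1000e-03 -3.0466e+00] w 0.0219 F [  2.    2.6 -17.8] M [ 1.13 -0.59  0.31]
[66.  87.9] [ 0.6466 -0.0059  0.026 ]
[151.6  85.8] [ 0.5923 -0.0124  0.026 ]
[273.5  82.7] [ 0.5152 -0.0217  0.026 ]
[253.  203.3] [0.5224 0.0409 0.085 ]
```

```bash
python3 -m handwheel '[[[0.045,0,0,0.001,0],[0.045,0,0,0.001,0],[0.045,0,0,0,0],[0.045,0,-0.010,-0.004,-1.2],[0.045,0,-0.02,-0.004,-1.2],[0.045,0,-0.02,-0.004,-1.2],[0.045,0,-0.02,-0.004,-1.2]]]'
python3 -c "
from h import *
look('w6',[])"
```

```text
t: 6.4
eef_pos: [0.5222, 0.041, 0.0548]
ee_rot: [3.14, -0.001, -3.027]
force: [-0.3, 0.4, 0.2]
width: 0.0448
t 6.4 pos [0.5222 0.041  0.0548] rot [ 3.1401e+00 -1.0000e-03 -3.0273e+00] w 0.0448 F [-0.3  0.4  0.2] M [-0.01  0.11 -0.02]
```

View pics/w6.png

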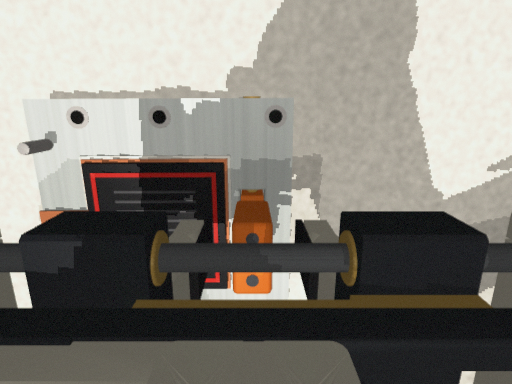

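```bash
python3 -c "
from h import *
s=arm.get_state();print(s['eef_pos'].round(4))
S=dict(eef_pos=np.array([.5222,.041,.0548]),ee_rot=[3.1401,-.001,-3.0273])
im=cv2.imread('pics/w6.png')
for x,y,z in [(77,117,.026),(159,117,.026),(276,116,.026),(252,239,.086),(252,281,.086)]:
  b=blob(im,x,y,8);print(b.round(1),wcast(b,z,S).round(4))
"
```

```text
[0.5222 0.0412 0.0546]
[ 76.7 117. ] [ 0.6465 -0.006   0.026 ]
[158.7 116.6] [ 0.5922 -0.0125  0.026 ]
[275.1 116.1] [ 0.5151 -0.0217  0.026 ]
[251.4 243.2] [0.5233 0.0439 0.086 ]
[251.9 280.2] [0.5205 0.0659 0.086 ]
```

```bash
python3 -m handwheel '[[[0.01,0,0.0015,0,0],[0.01,0,0.0015,0,0],[0.01,0,0.0015,0,0],[0.01,0,0.0015,0,0],[0.01,0,0.0015,0,0],[0.01,0,0.0015,0,0],[0.01,0,0.0015,0,0]]]' 20
python3 -m handwheel '[[[0.01,0,0.0007,-0.0002,0],[0.01,0,0.0014,-0.0005,0],[0.01,0,0.002,-0.0008,0],[0.01,0,0.0025,-0.001,0],[0.01,0,0.0025,-0.001,0]]]'
python3 -c "
from h import *
look('w7',[(77,114,.026),(159,114,.026),(275,113,.026),(252,278,.086)])"
```

```text
t: 7.03
eef_pos: [0.5221, 0.0429, 0.0546]
ee_rot: [3.14, -0.001, -3.027]
force: [0.6, -0.2, -1.1]
width: 0.0214
t: 7.45
eef_pos: [0.5216, 0.0452, 0.0556]
ee_rot: [3.14, -0.002, -3.027]
force: [0.4, -2.1, -2.7]
width: 0.0215
t 7.45 pos [0.5216 0.0452 0.0556] rot [ 3.1404e+00 -1.7000e-03 -3.0269e+00] w 0.0215 F [ 0.4 -2.1 -2.7] M [-0.96 -0.27 -0.02]
[ 76.  110.5] [ 0.6465 -0.0059  0.026 ]
[158.3 110.2] [ 0.5922 -0.0124  0.026 ]
[274.8 109.7] [ 0.5151 -0.0217  0.026 ]
[252.  272.6] [0.5203 0.0659 0.086 ]
```

View pics/w7.png

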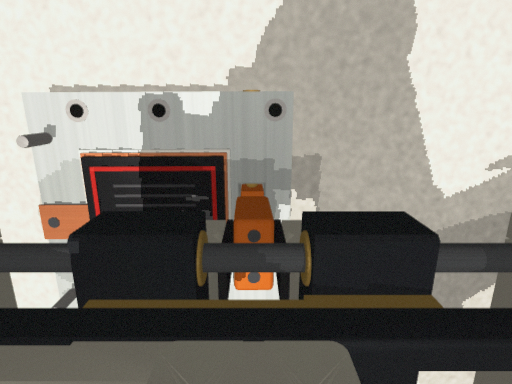

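```bash
python3 -m handwheel '[[[0.01,0,0.001,-0.0003,0],[0.01,0,0.002,-0.0006,0],[0.01,0,0.003,-0.001,0],[0.01,0,0.003,-0.001,0]]]'
python3 -c "
from h import *
look('w8',[(76,105,.026),(158,104,.026),(275,104,.026),(254,278,.086),(254,237,.086)])"
```

```text
t: 7.83
eef_pos: [0.5211, 0.0479, 0.0568]
ee_rot: [3.141, -0.002, -3.027]
force: [-1.3, -2.6, 3.4]
width: 0.0213
t 7.83 pos [0.5211 0.0479 0.0568] rot [ 3.1407e+00 -1.9000e-03 -3.0268e+00] w 0.0213 F [-1.3 -2.6  3.4] M [-0.97  0.42  0.04]
[ 76.4 106.1] [ 0.6465 -0.006   0.026 ]
[158.3 105.8] [ 0.5922 -0.0124  0.026 ]
[274.6 105.3] [ 0.5151 -0.0217  0.026 ]
[253.8 272.1] [0.5188 0.069  0.086 ]
[253.5 235.7] [0.5215 0.0473 0.086 ]
```

```bash
python3 -m handwheel '[[[0.01,0,0.001,-0.0005,0],[0.01,0,0.002,-0.001,0],[0.01,0,0.003,-0.0018,0],[0.01,0,0.003,-0.0018,0]]]'
python3 -c "
from h import *
look('w9',[(76,102,.026),(158,102,.026),(275,101,.026),(254,275,.086),(254,234,.086)])"
```

```text
t: 8.22
eef_pos: [0.5205, 0.0511, 0.0585]
ee_rot: [3.14, -0.002, -3.027]
force: [-0.5, -1.9, -1.1]
width: 0.0217
t 8.22 pos [0.5205 0.0511 0.0585] rot [ 3.1404e+00 -2.3000e-03 -3.0269e+00] w 0.0217 F [-0.5 -1.9 -1.1] M [-0.7   0.46 -0.03]
[ 76.5 101.1] [ 0.6465 -0.006   0.026 ]
[158.2 100.8] [ 0.5922 -0.0125  0.026 ]
[274.  100.3] [ 0.5151 -0.0217  0.026 ]
[253.9 270. ] [0.5182 0.0718 0.086 ]
[253.7 235.5] [0.5207 0.0511 0.086 ]
```

View pics/w9.png

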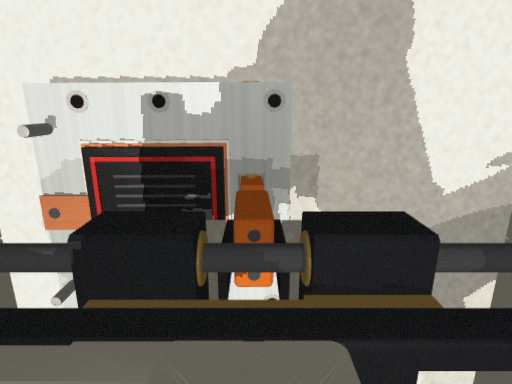

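```bash
python3 -m handwheel '[[[0.045,0,0,0,0],[0.045,0,0,0,0],[0.045,0,0,0,0],[0.045,0,0.012,0.003,0],[0.045,0,0.022,0.003,0],[0.045,0,0.022,0.003,0],[0.045,0,0.022,0.003,0]]]'
python3 -c "
from h import *
look('w10',[(72,63,.026),(155,63,.026),(275,63,.026),(254,196,.086)])"
```

```text
t: 8.85
eef_pos: [0.518, 0.0741, 0.0557]
ee_rot: [3.14, -0.002, -3.025]
force: [0.5, 0.6, 0.4]
width: 0.0447
t 8.85 pos [0.518  0.0741 0.0557] rot [ 3.1402e+00 -2.1000e-03 -3.0253e+00] w 0.0447 F [0.5 0.6 0.4] M [0.07 0.1  0.02]
[69.3 63.5] [ 0.6465 -0.0058  0.026 ]
[154.5  63.3] [ 0.5922 -0.0123  0.026 ]
[275.4  63. ] [ 0.5151 -0.0216  0.026 ]
[254.2 195.5] [0.5207 0.0508 0.086 ]
```

View pics/w10.png

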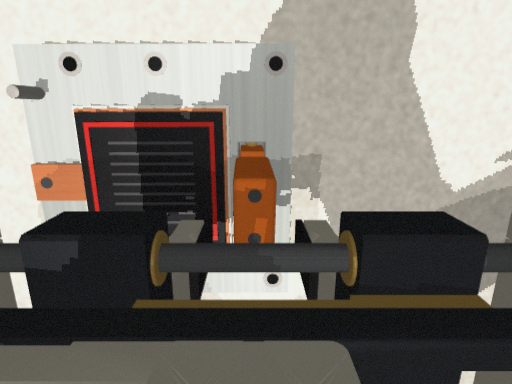

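```bash
python3 -m handwheel '[[[0.01,0,0,0,0],[0.01,0,0,0,0],[0.01,0,0,0,0],[0.01,0,0,0,0],[0.01,0,0,0,0],[0.01,0,0,0,0],[0.01,0,0,0,0]]]' 20
python3 -m handwheel '[[[0.01,0,-0.001,-0.0003,0],[0.01,0,-0.002,-0.0006,0],[0.01,0,-0.003,-0.0012,0],[0.01,0,-0.003,-0.0012,0]]]'
python3 -m handwheel '[[[0.01,0,-0.001,-0.0004,0],[0.01,0,-0.002,-0.001,0],[0.01,0,-0.003,-0.0016,0],[0.01,0,-0.003,-0.0016,0]]]'
python3 -c "
from h import *
look('w11',[(72,71,.026),(155,71,.026),(275,71,.026),(254,198,.086)])"
```

```text
t: 9.48
eef_pos: [0.518, 0.0736, 0.0557]
ee_rot: [3.14, -0.002, -3.026]
force: [0.4, 0.5, 0.9]
width: 0.0218
t: 9.82
eef_pos: [0.5183, 0.071, 0.0568]
ee_rot: [3.14, -0.002, -3.026]
force: [-1.3, 3.7, -1.6]
width: 0.0218
t: 10.15
eef_pos: [0.5187, 0.068, 0.0584]
ee_rot: [3.14, -0.002, -3.026]
force: [-0.2, 3.4, -1.5]
width: 0.0215
t 10.15 pos [0.5187 0.068  0.0584] rot [ 3.1395e+00 -1.9000e-03 -3.0260e+00] w 0.0215 F [-0.2  3.4 -1.5] M [1.26 0.2  0.03]
[73.  74.1] [ 0.6465 -0.0059  0.026 ]
[156.6  73.9] [ 0.5922 -0.0124  0.026 ]
[275.   73.6] [ 0.5151 -0.0216  0.026 ]
[253.8 195.5] [0.5215 0.0454 0.086 ]
```

```bash
python3 -m handwheel '[[[0.01,0,-0.001,-0.0005,0],[0.01,0,-0.002,-0.0011,0],[0.01,0,-0.003,-0.0018,0],[0.01,0,-0.003,-0.0018,0]]]'
python3 -m handwheel '[[[0.01,0,-0.001,-0.0005,0],[0.01,0,-0.002,-0.0012,0],[0.01,0,-0.003,-0.002,0],[0.01,0,-0.003,-0.002,0]]]'
python3 -c "
from h import *
look('w12',[(72,83,.026),(155,83,.026),(275,83,.026),(254,196,.092)])"
```

```text
t: 10.53
eef_pos: [0.519, 0.0646, 0.0602]
ee_rot: [3.14, -0.002, -3.026]
force: [0.2, 1.4, -4.7]
width: 0.0214
t: 10.87
eef_pos: [0.5187, 0.0611, 0.0616]
ee_rot: [3.14, -0.004, -3.026]
force: [1.5, 2.6, -11.8]
width: 0.0221
t 10.87 pos [0.5187 0.0611 0.0616] rot [ 3.1404 -0.0037 -3.0264] w 0.0221 F [  1.5   2.6 -11.8] M [ 1.08 -0.53  0.07]
[75.3 85.2] [ 0.6468 -0.006   0.026 ]
[156.9  85. ] [ 0.5925 -0.0126  0.026 ]
[272.8  83.8] [ 0.5154 -0.0223  0.026 ]
[253.3 194.5] [0.5219 0.0372 0.092 ]
```

View pics/w12.png

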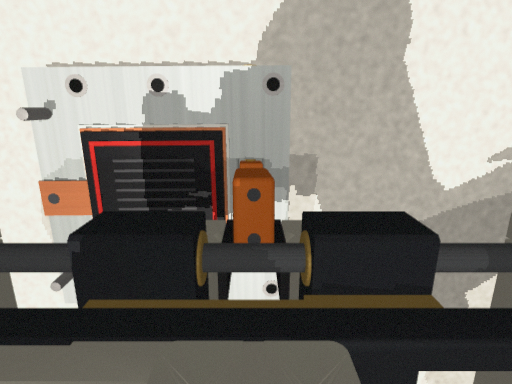

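```bash
python3 -m handwheel '[[[0.045,0,0,0,0],[0.045,0,0,0,0],[0.045,0,0,0,0],[0.045,0,-0.012,0.003,0],[0.045,0,-0.022,0.003,0],[0.045,0,-0.022,0.003,0],[0.045,0,-0.022,0.003,0]]]'
python3 -c "
from h import *
look('w13',[(75,124,.026),(157,124,.026),(273,124,.026),(253,279,.095)])"
```

```text
t: 11.5
eef_pos: [0.5213, 0.0382, 0.0587]
ee_rot: [3.141, -0.004, -3.028]
force: [-0.2, 0.0, 0.5]
width: 0.0451
t 11.5 pos [0.5213 0.0382 0.0587] rot [ 3.1407 -0.0036 -3.0278] w 0.0451 F [-0.2  0.   0.5] M [-0.    0.07 -0.02]
[ 77.9 120.7] [ 0.6467 -0.0061  0.026 ]
[158.4 120.2] [ 0.5924 -0.0127  0.026 ]
[272.4 119.5] [ 0.5153 -0.022   0.026 ]
[254.2 282. ] [0.5187 0.061  0.095 ]
```

View pics/w13.png

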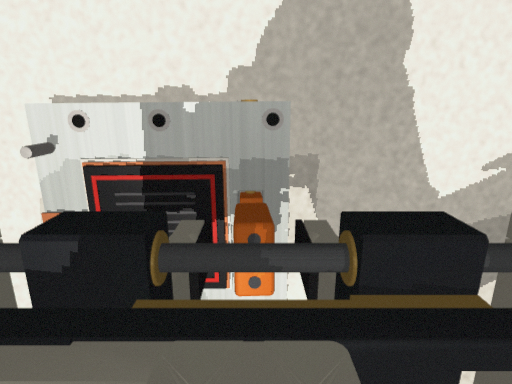

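```bash
python3 -m handwheel '[[[0.01,0,0,0,0],[0.01,0,0,0,0],[0.01,0,0,0,0],[0.01,0,0,0,0],[0.01,0,0,0,0],[0.01,0,0,0,0],[0.01,0,0,0,0]]]' 20
python3 -m handwheel '[[[0.01,0,0.001,-0.0003,0],[0.01,0,0.002,-0.0006,0],[0.01,0,0.003,-0.0012,0],[0.01,0,0.003,-0.0012,0]]]'
python3 -m handwheel '[[[0.01,0,0.001,-0.0004,0],[0.01,0,0.002,-0.001,0],[0.01,0,0.003,-0.0016,0],[0.01,0,0.003,-0.0016,0]]]'
python3 -c "
from h import *
look('w14',[(75,114,.026),(157,114,.026),(273,114,.026),(253,277,.095)])"
```

```text
t: 12.13
eef_pos: [0.5214, 0.0387, 0.0588]
ee_rot: [3.141, -0.003, -3.027]
force: [-0.4, 0.3, -0.8]
width: 0.0217
t: 12.47
eef_pos: [0.5208, 0.0414, 0.0599]
ee_rot: [3.141, -0.004, -3.027]
force: [1.2, -4.5, -2.3]
width: 0.0215
t: 12.8
eef_pos: [0.5203, 0.0444, 0.0615]
ee_rot: [3.141, -0.004, -3.027]
force: [0.6, -1.9, -0.2]
width: 0.0215
t 12.8 pos [0.5203 0.0444 0.0615] rot [ 3.1412 -0.0043 -3.0272] w 0.0215 F [ 0.6 -1.9 -0.2] M [-1.03  0.2  -0.02]
[ 78.3 111.2] [ 0.6468 -0.006   0.026 ]
[158.4 110.6] [ 0.5925 -0.0127  0.026 ]
[271.7 109.9] [ 0.5154 -0.0221  0.026 ]
[253.6 279.7] [0.518  0.0676 0.095 ]
```

```bash
python3 -m handwheel '[[[0.01,0,0.001,-0.0005,0],[0.01,0,0.002,-0.0011,0],[0.01,0,0.003,-0.0018,0],[0.01,0,0.003,-0.0018,0]]]'
python3 -m handwheel '[[[0.01,0,0.001,-0.0007,0],[0.01,0,0.0015,-0.001,0],[0.01,0,0.002,-0.0014,0],[0.01,0,0.002,-0.0014,0]]]'
python3 -c "
from h import *
look('w15',[(78,104,.026),(158,103,.026),(272,103,.026),(253,277,.098),(253,235,.098)])"
```

```text
t: 13.18
eef_pos: [0.5206, 0.048, 0.0642]
ee_rot: [3.141, -0.003, -3.027]
force: [-1.9, -2.5, 8.6]
width: 0.0213
t: 13.52
eef_pos: [0.5208, 0.0503, 0.0659]
ee_rot: [3.141, -0.002, -3.026]
force: [0.1, -2.5, 1.3]
width: 0.0214
t 13.52 pos [0.5208 0.0503 0.0659] rot [ 3.1405e+00 -2.2000e-03 -3.0264e+00] w 0.0214 F [ 0.1 -2.5  1.3] M [-1.1  -0.01  0.01]
[ 82.3 102.3] [ 0.6469 -0.006   0.026 ]
[161.5 101.8] [ 0.5924 -0.0127  0.026 ]
[273.4 100.9] [ 0.5153 -0.0223  0.026 ]
[252.9 272. ] [0.5191 0.0696 0.098 ]
[253.2 240.4] [0.5211 0.0511 0.098 ]
```

View pics/w15.png

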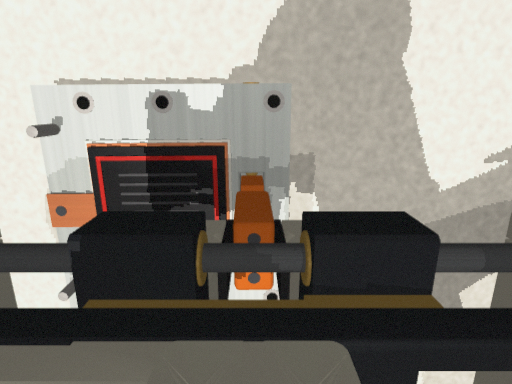

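```bash
python3 -m handwheel '[[[0.045,0,0,0,0],[0.045,0,0,0,0],[0.045,0,0,0,0],[0.045,0,0.012,0.004,0],[0.045,0,0.022,0.004,0],[0.045,0,0.022,0.004,0],[0.045,0,0.022,0.004,0]]]'
python3 -c "
from h import *
look('w16',[(78,63,.026),(158,63,.026),(272,63,.026),(253,195,.098)])
cv2.imwrite('pics/s16.png',cv2.resize(grab_frame('scene')[175:285,235:355],None,fx=5,fy=5,interpolation=cv2.INTER_CUBIC))"
```

```text
t: 14.15
eef_pos: [0.5181, 0.073, 0.0618]
ee_rot: [3.141, -0.002, -3.025]
force: [0.4, 0.6, -1.0]
width: 0.0451
t 14.15 pos [0.5181 0.073  0.0618] rot [ 3.1406e+00 -2.4000e-03 -3.0250e+00] w 0.0451 F [ 0.4  0.6 -1. ] M [ 0.01  0.09 -0.03]
[74.6 66.1] [ 0.6467 -0.006   0.026 ]
[157.2  65.8] [ 0.5924 -0.0127  0.026 ]
[274.6  65.1] [ 0.5153 -0.0222  0.026 ]Traceback (most recent call last):
  File "<string>", line 3, in <module>
    look('w16',[(78,63,.026),(158,63,.026),(272,63,.026),(253,195,.098)])
    ~~~~^^^^^^^^^^^^^^^^^^^^^^^^^^^^^^^^^^^^^^^^^^^^^^^^^^^^^^^^^^^^^^^^^
  File "h.py", line 36, in look
    b=blob(im,x,y);print(b.round(1),wcast(b,z,s).round(4))
  File "h.py", line 30, in blob
    k=l[r-3:r+4,r-3:r+4];k=np.bincount(k[k>0]).argmax();w=w*(l==k)
                           ~~~~~~~~~~~~~~~~~~~~~~~~~~^^
ValueError: attempt to get argmax of an empty sequence
```

View pics/w16.png

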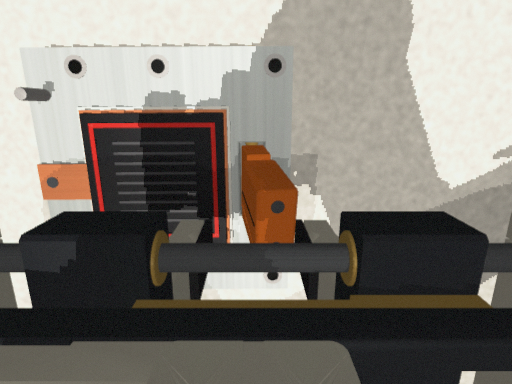

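The wrist view shows the key leaning sideways, with its dot at (278,207) and the top towards -x. The shoes seem to have let go. I'll check from the scene camera before closing.

```bash
python3 -c "
from h import *
look('w17',[])
a,b=[grab_frame(n) for n in('scene','top')]
z=lambda i:cv2.resize(i,None,fx=3.3,fy=4,interpolation=cv2.INTER_CUBIC)
cv2.imwrite('pics/s17.png',np.hstack([z(a[175:285,235:355]),z(b[105:215,175:295])]))"
```

```text
t 14.2 pos [0.5182 0.0727 0.0618] rot [ 3.1406e+00 -2.4000e-03 -3.0253e+00] w 0.0449 F [-1.1 -0.4  0.6] M [ 0.02  0.13 -0.03]
```

View pics/s17.png

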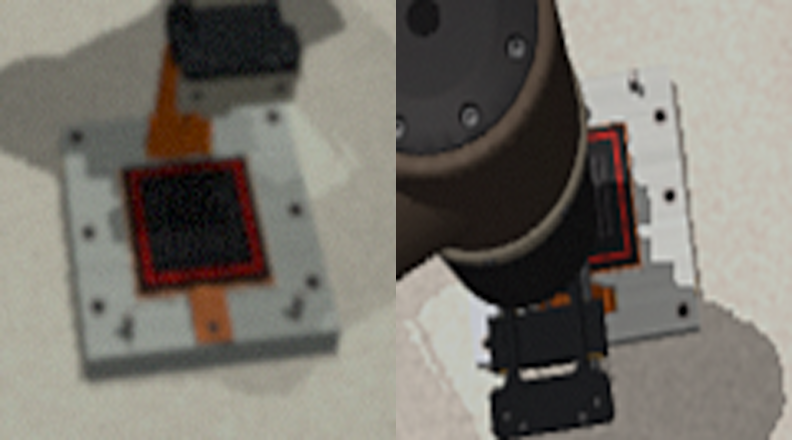

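View pics/w17.png

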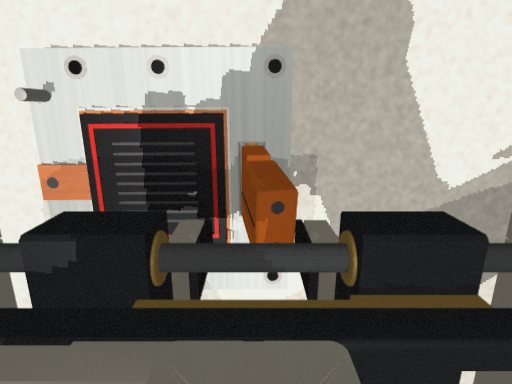

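```bash
python3 -m handwheel '[[[0.03,0,-0.004,0,0],[0.02,0,-0.004,0,0],[0.01,0,-0.004,0,0],[0.01,0,-0.004,0,0],[0.01,0,-0.004,0,0],[0.01,0,-0.004,0,0],[0.01,0,-0.004,0,0],[0.01,0,-0.004,0,0]]]' 20
python3 -c "
from h import *
look('w18',[])"
```

```text
t: 15.02
eef_pos: [0.5187, 0.0681, 0.0619]
ee_rot: [3.141, -0.002, -3.026]
force: [0.6, 0.9, 0.2]
width: 0.0216
t 15.02 pos [0.5187 0.0681 0.0619] rot [ 3.1406e+00 -2.2000e-03 -3.0262e+00] w 0.0216 F [0.6 0.9 0.2] M [-0.1   0.01  0.01]
```

View pics/w18.png

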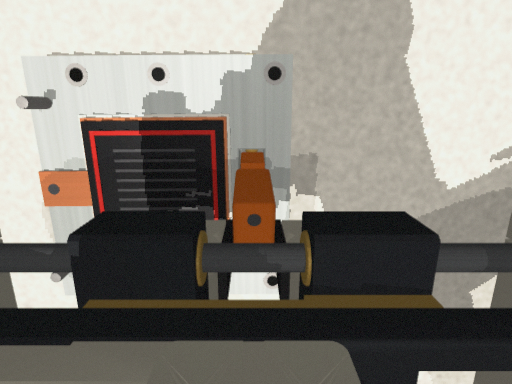

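The key is gripped square again, with its dot at (254,220). Next is a gentle test lift.

```bash
python3 -m handwheel '[[[0.01,0,-0.0003,-0.0007,0],[0.01,0,-0.0006,-0.0014,0],[0.01,0,-0.001,-0.002,0],[0.01,0,-0.001,-0.002,0]]]'
python3 -c "
from h import *
look('w19',[(77,76,.026),(158,76,.026),(274,76,.026),(254,220,.096)])"
```

```text
t: 15.4
eef_pos: [0.5188, 0.0671, 0.064]
ee_rot: [3.141, -0.002, -3.026]
force: [-0.1, -0.1, -1.1]
width: 0.0216
t 15.4 pos [0.5188 0.0671 0.064 ] rot [ 3.1405e+00 -2.1000e-03 -3.0262e+00] w 0.0216 F [-0.1 -0.1 -1.1] M [0.01 0.14 0.  ]
[77.5 76.3] [ 0.6468 -0.006   0.026 ]
[158.7  75.7] [ 0.5925 -0.0127  0.026 ]
[274.   74.8] [ 0.5154 -0.0222  0.026 ]
[253.7 219.7] [0.5203 0.0563 0.096 ]
```

Only about 1 N of load, so the key is free. Lifting it clear.

```bash
python3 -m handwheel '[[[0.01,0,0,-0.004,0],[0.01,0,0,-0.009,0],[0.01,0,0,-0.015,0],[0.01,0,0,-0.021,0],[0.01,0,0,-0.027,0],[0.01,0,0,-0.03,0],[0.01,0,0,-0.03,0],[0.01,0,0,-0.03,0]]]'
python3 -c "
from h import *
look('w20',[])
a,b=[grab_frame(n) for n in('scene','top')];cv2.imwrite('pics/scene20.png',a)
z=lambda i:cv2.resize(i,None,fx=5,fy=5,interpolation=cv2.INTER_CUBIC)
cv2.imwrite('pics/s20.png',z(a[165:275,245:345]))"
```

```text
t: 16.12
eef_pos: [0.5189, 0.0672, 0.0942]
ee_rot: [3.14, -0.002, -3.026]
force: [0.3, -0.2, -0.9]
width: 0.0215
t 16.12 pos [0.5189 0.0672 0.0942] rot [ 3.1403e+00 -1.6000e-03 -3.0264e+00] w 0.0215 F [ 0.3 -0.2 -0.9] M [ 0.09  0.09 -0.01]
```

View pics/s20.png

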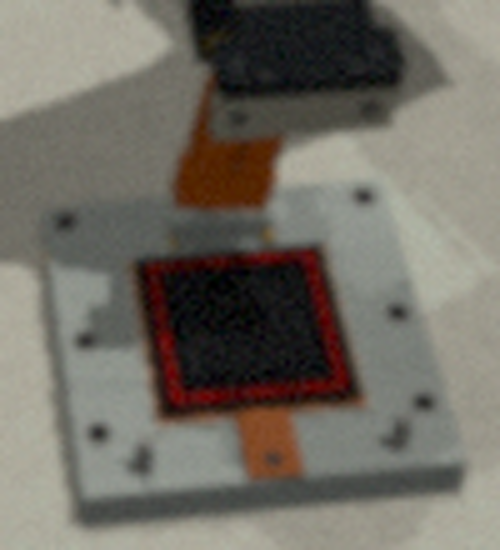

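View pics/w20.png

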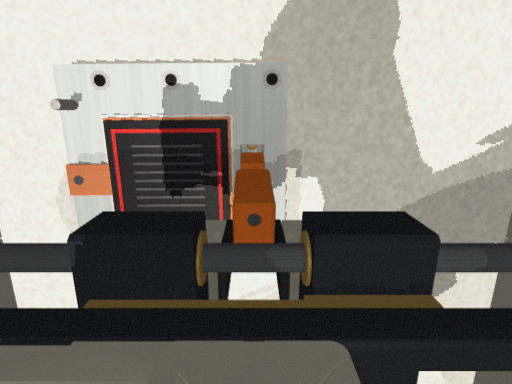

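The scene view shows the key clear above the slot: brass shoes at zoomed (175,240) and (270,237), key bottom edge about (175,200) to (270,208). It leans endwise, with its top towards +y. I'll measure the lean.

```bash
python3 -c "
import cv2
a=cv2.imread('pics/scene20.png')
cv2.imwrite('pics/s20z.png',cv2.resize(a[175:217,272:312],None,fx=14,fy=14,interpolation=cv2.INTER_CUBIC))"
```

```text
(no output)
```

View pics/s20z.png

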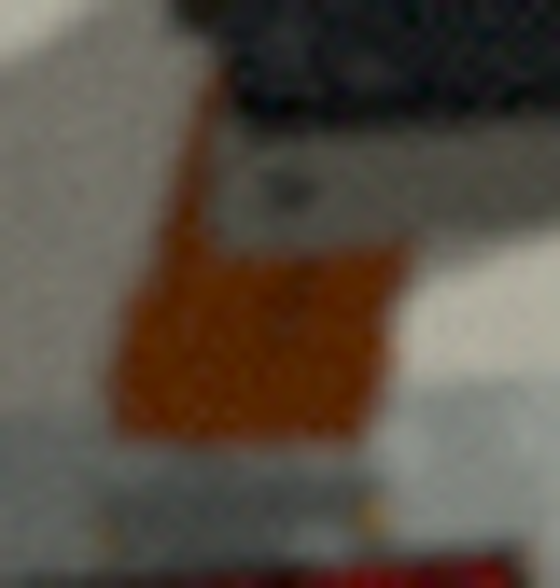

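Run:
```python
from h import *
p=camera_params('scene');K=p['intrinsics'];R=p['R'];t=p['t'];c=-R.T@t
yaw=np.radians(6.9);n=np.array([np.cos(yaw),np.sin(yaw),0]);m=np.array([-np.sin(yaw),np.cos(yaw),0])
S=np.array([.5218,.0560,0])
def pl(z,off):
    uv=(272+z[0]/14-.46,175+z[1]/14-.46,1.);d=R.T@np.linalg.inv(K)@np.array(uv)
    X=c+d*((S@n+off-c@n)/(d@n));return np.array([(X-S)@m,X[2]])
for nme,z,o in [('botL',(112,435),.008),('botR',(370,440),.008),('footLtop',(110,375),.008),('blkL0',(213,95),.011),('blkL1',(165,290),.011),('blkR0',(410,245),.011),('blkR1',(392,340),.011),('shoeL',(108,535),.0),('shoeR',(372,515),0)]: print(nme,pl(z,o).round(4))
```

```text
botL [-0.0262  0.0569]
botR [0.0209 0.0497]
footLtop [-0.0272  0.0728]
blkL0 [-0.0133  0.1433]
blkL1 [-0.0191  0.0968]
blkR0 [0.0233 0.1031]
blkR1 [0.022  0.0792]
shoeL [-0.0242  0.0202]
shoeR [0.0251 0.0195]
```

The lean is about 0.13–0.15 rad, too close to the limit. I'll set the low +y corner on the plate just beyond the slot's end and pivot the key upright in the pads with a lighter grip.

```bash
python3 -m handwheel '[[[0.01,0,0.007,0,0],[0.01,0,0.014,0.005,0],[0.01,0,0.014,0.012,0],[0.01,0,0.014,0.018,0],[0.01,0,0.014,0.022,0],[0.01,0,0.014,0.0235,0],[0.01,0,0.014,0.0235,0]]]'
python3 -m handwheel '[[[0.01,0,0,0.0007,0],[0.01,0,0,0.0014,0],[0.01,0,0,0.0014,0]]]'
python3 -c "
from h import *
look('w21',[])
cv2.imwrite('pics/s21.png',cv2.resize(grab_frame('scene')[175:217,272:312],None,fx=14,fy=14,interpolation=cv2.INTER_CUBIC))"
```

```text
t: 16.85
eef_pos: [0.5194, 0.0812, 0.0721]
ee_rot: [3.141, 0.002, -3.024]
force: [-1.1, -1.7, 17.3]
width: 0.0216
t: 17.1
eef_pos: [0.5203, 0.081, 0.0721]
ee_rot: [-3.141, 0.003, -3.023]
force: [-3.3, -0.6, 15.0]
width: 0.0218
t 17.1 pos [0.5203 0.081  0.0721] rot [-3.1413  0.0032 -3.0234] w 0.0218 F [-3.3 -0.6 15. ] M [-0.51  1.72  0.06]
```

View pics/s21.png

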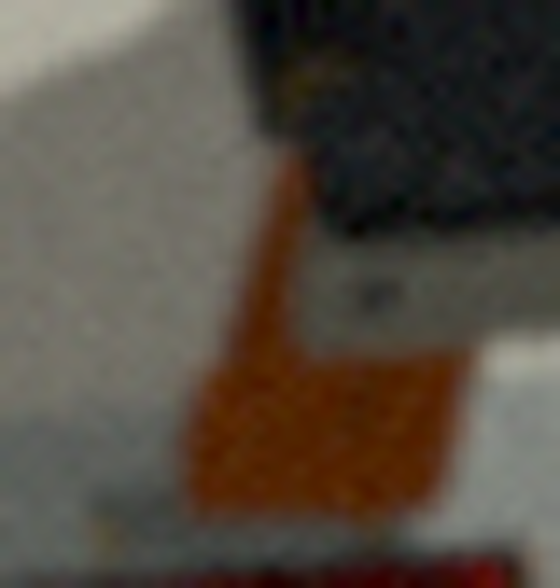

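```bash
python3 -m handwheel '[[[0.01,0,-0.001,0,0],[0.01,0,-0.002,0.0,0],[0.01,0,-0.0035,0.0002,0],[0.01,0,-0.005,0.0004,0],[0.01,0,-0.0065,0.0006,0],[0.01,0,-0.0065,0.0006,0]]]' 10
python3 -c "
from h import *
look('w22',[])
cv2.imwrite('pics/s22.png',cv2.resize(grab_frame('scene')[175:217,272:312],None,fx=14,fy=14,interpolation=cv2.INTER_CUBIC))"
```

```text
t: 17.7
eef_pos: [0.5211, 0.0743, 0.0713]
ee_rot: [-3.141, 0.003, -3.024]
force: [0.1, -0.5, 3.6]
width: 0.0217
t 17.7 pos [0.5211 0.0743 0.0713] rot [-3.1412e+00  3.1000e-03 -3.0236e+00] w 0.0217 F [ 0.1 -0.5  3.6] M [0.01 0.37 0.04]
```

View pics/s22.png

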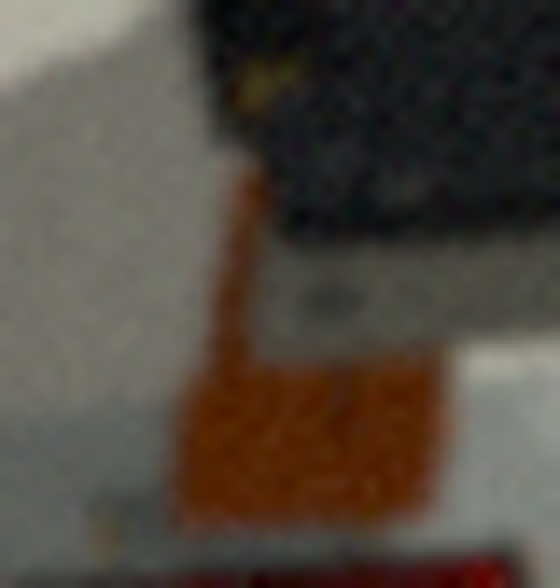

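It looks upright now. Grip firmer, lift about 20 mm and bring it back over the slot.

```bash
python3 -m handwheel '[[[0.01,0,0,0,0],[0.01,0,0,0,0],[0.01,0,0,-0.004,0],[0.01,0,0,-0.009,0],[0.01,0,-0.003,-0.015,0],[0.01,0,-0.007,-0.02,0],[0.01,0,-0.01,-0.022,0],[0.01,0,-0.01,-0.022,0],[0.01,0,-0.01,-0.022,0]]]' 25
python3 -c "
from h import *
look('w23',[(96,75,.026),(169,75,.026),(272,75,.026)])
a=grab_frame('scene');cv2.imwrite('pics/scene23.png',a)
cv2.imwrite('pics/top23.png',grab_frame('top'))
cv2.imwrite('pics/s23.png',cv2.resize(a[175:217,272:312],None,fx=14,fy=14,interpolation=cv2.INTER_CUBIC))"
```

```text
t: 18.55
eef_pos: [0.5222, 0.0642, 0.0935]
ee_rot: [-3.141, 0.003, -3.024]
force: [-0.2, 0.5, -1.2]
width: 0.0219
t 18.55 pos [0.5222 0.0642 0.0935] rot [-3.1415  0.0034 -3.0243] w 0.0219 F [-0.2  0.5 -1.2] M [-0.    0.15  0.  ]Traceback (most recent call last):
  File "<string>", line 3, in <module>
    look('w23',[(96,75,.026),(169,75,.026),(272,75,.026)])
    ~~~~^^^^^^^^^^^^^^^^^^^^^^^^^^^^^^^^^^^^^^^^^^^^^^^^^^
  File "h.py", line 36, in look
    b=blob(im,x,y);print(b.round(1),wcast(b,z,s).round(4))
  File "h.py", line 30, in blob
    k=l[r-3:r+4,r-3:r+4];k=np.bincount(k[k>0]).argmax();w=w*(l==k)
                           ~~~~~~~~~~~~~~~~~~~~~~~~~~^^
ValueError: attempt to get argmax of an empty sequence
```

View pics/w23.png

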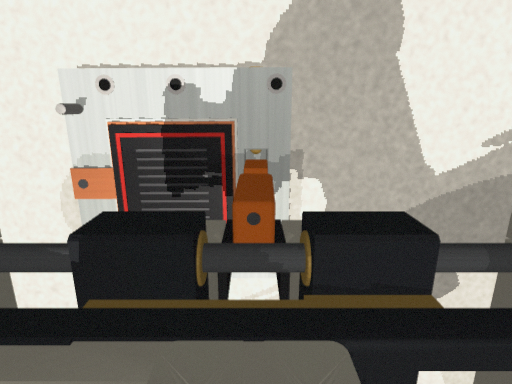

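```bash
python3 -c "
from h import *
look('w24',[(105,85,.026),(176,85,.026),(276,84,.026),(254,218,.127)])
a=grab_frame('scene');cv2.imwrite('pics/scene24.png',a)
z=lambda i:cv2.resize(i,None,fx=14,fy=14,interpolation=cv2.INTER_CUBIC)
cv2.imwrite('pics/s24.png',z(a[175:217,272:312]))"
```

```text
t 18.6 pos [0.522  0.0643 0.0933] rot [-3.1414e+00  3.0000e-03 -3.0242e+00] w 0.0216 F [ 0.1 -0.1 -0.9] M [0.06 0.15 0.04]
[103.7  84.1] [ 0.6467 -0.0059  0.026 ]
[174.7  84.2] [ 0.5925 -0.0123  0.026 ]
[275.8  83.2] [ 0.5153 -0.0222  0.026 ]
[253.  218.4] [0.5238 0.0522 0.127 ]
```

View pics/s24.png

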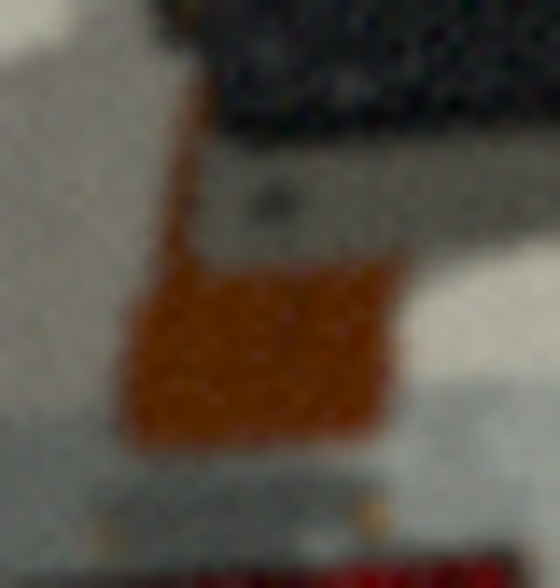

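View pics/scene24.png

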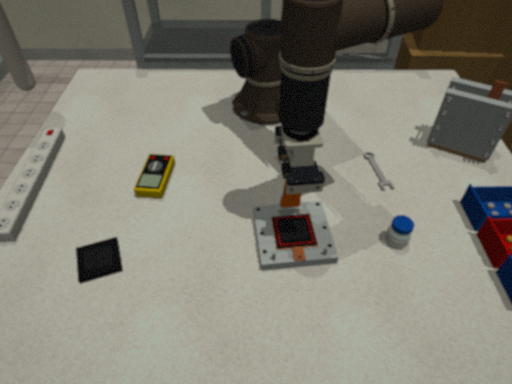

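Run:
```python
from h import *
p=camera_params('scene');K=p['intrinsics'];R=p['R'];t=p['t'];c=-R.T@t
yaw=np.radians(6.9);n=np.array([np.cos(yaw),np.sin(yaw),0]);m=np.array([-np.sin(yaw),np.cos(yaw),0])
S=np.array([.5218,.0560,0])
def pl(z,off):
    uv=(272+z[0]/14-.46,175+z[1]/14-.46,1.);d=R.T@np.linalg.inv(K)@np.array(uv)
    X=c+d*((S@n+off-c@n)/(d@n));return np.array([(X-S)@m,X[2]])
for nme,z,o in [('botL',(125,440),.009),('botR',(385,432),.009),('blkL0',(197,90),.012),('blkL1',(165,280),.012),('shoeL',(108,535),.0),('shoeR',(372,515),0)]: print(nme,pl(z,o).round(4))
# plate shift from bolts
o=np.array([[.6455,-.0048],[.5911,-.0101],[.5138,-.0175]]);w=np.array([[.6467,-.0059],[.5925,-.0123],[.5153,-.0222]])
a0=np.arctan2(*(o[0]-o[2])[::-1]);a1=np.arctan2(*(w[0]-w[2])[::-1]);ctr=np.array([.5836,.0655])
C,s=np.cos(a1-a0),np.sin(a1-a0);Rm=np.array([[C,-s],[s,C]])
print('dyaw',np.degrees(a1-a0),'centre shift',(w.mean(0)+Rm@(ctr-o.mean(0))-ctr).round(4),'slot',w.mean(0)+Rm@(np.array([.5217,.0603])-o.mean(0)))
```

```text
botL [-0.024   0.0564]
botR [0.0232 0.0527]
blkL0 [-0.0162  0.1458]
blkL1 [-0.0194  0.1004]
shoeL [-0.0242  0.0202]
shoeR [0.0251 0.0195]
dyaw 1.5632690107266232 centre shift [-0.0007 -0.0027] slot [0.52114999 0.05592183]
```

The lean is now about 0.07 rad. The foot is centred within about 1 mm, and its underside is about 30 mm above the plate's top. The plate has shifted about 3 mm. A short settle, then hand in.

```bash
python3 -m handwheel '[[[0.01,0,0,0,0],[0.01,0,0,0,0],[0.01,0,0,0,0]]]' 25
python3 -c "
from h import *
print(abs(arm.get_state()['qd']).max());print(arm.job_done())"
```

```text
t: 18.95
eef_pos: [0.5219, 0.0644, 0.0929]
ee_rot: [-3.141, 0.002, -3.024]
force: [0.2, -0.4, -0.5]
width: 0.0218
0.0019851790865627076
the job is handed in; nothing more can be done
None
```

The key is out of its slot and I handed the job in at about 19 s, with the key still gripped over the slot. The hand-in gave no verdict, so everything below comes from my own checks.

**How it went:** I gripped the key across its wide faces and rocked it endwise four times (+y end, -y end, +y, -y), moving the grip to the end being raised each time. After the fourth rock both shoes had let go, and the key leaned sideways when I opened the fingers to regrip. Closing them stood it up again, and it lifted out with about 1 N. It then leaned about 0.13–0.15 rad endwise. I corrected that by resting its low corner on the plate beside the slot and pivoting it in the pads, which pressed on the plate with up to about 17 N.

**Last checks:**

| Check | Reading | Limit |
|---|---|---|
| Key's lean endwise | about 0.07–0.08 rad | 0.15 rad |
| Underside above the plate's top | about 30 mm | 2 to 45 mm |
| Foot from the slot's centre | 1–2 mm | 25 mm |
| Force on the tool | below 1 N | – |
| Arm | almost still, joint speeds about 0.002 rad/s | – |

The wrench, jar, meter and graphite plates look untouched in the last scene picture.

**Not perfect or not certain:**
- **Plate:** during the first rock the upward pull reached about 18 N, and the plate turned about 1.6° and shifted about 3 mm (limit 15 mm). It lies flat as far as the pictures show.
- **Rocking steps:** I judged the rocking angles and the rise of each end from the pictures. My estimates are tilts up to about 0.09–0.1 rad, and ends about 6 mm and 11 mm up while the foot was still in the slot.
- **Lean readings:** the final lean came from two edges in one low-resolution view (0.07 and 0.078 rad). Before the correction the edge readings disagreed more, from 0.055 to 0.15 rad.

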